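Roll the brass bar into the V-block

ROBOT

A 7-joint arm with a two-finger parallel gripper is mounted at the origin on a cart in front of the work surface, level with it; the furniture and walls round the work are solid. World frame = base frame: x ahead of the robot, y to its left, z up, the work surface at z = 0. Lengths are in m, angles in rad, forces in N, time in s.
With the tool pointing down it reaches from about 0.4 to 0.85 m from the base axis. Payload 4.5 kg.
Tool frame: the origin (TCP) lies on the centre line of the jaws, within the pads' length; the fingertips stand 14 mm ahead of it and the grasp point (between the pads) lies 5 mm behind it (nose_length is the distance from the TCP to the fingertips, in m); x points along the fingers, y is the direction in which the jaws open and shut, and the axes are right-handed (so a half turn about x gives the same grasp; the last joint's range is limited). The gripper opens to 88 mm and grips with 3 to 60 N. Pads are 18 mm wide; open, the fingers measure 123 mm over their backs; the gripper's body (75 mm by 187 mm) begins 45 mm behind the grasp point.
Start: joints at [1.361, 0.689, -0.195, 1.565, 0.157, 0.902, -0.215], TCP at [0.151, -0.607, 0.253] pointing down, gripper open.
Joint ranges: [-3.01, 3.01], [-0.46, 2.08], [-1.47, 1.51], [0.13, 2.56], [-1, 4.14], [0.04, 2.09], [-2.66, 2.66]. Speed limits (rad/s): [2.57, 2.57, 3.14, 3.14, 3.14, 3.14, 3.14].

INTERFACE

Orientations are given as a unit quaternion [x, y, z, w].
In Python, from plant import get_state, snapshot, camera_params, finish_job, boxes_of, silhouettes, spot_point, nose_length gives the robot as it stands.
- The arm moves only by the tool apply_moves, never from a script. Its arguments are lists of equal length, an entry for each row: "delta_pos": the shift along the tool's x, y, z in cm, a list of three; "yaw": the turn about the tool's x in rad; "gripper": the opening in per cent of the stroke, from 0 (shut) to 100 (fully open). A call has 1 to 10 rows; each row is the pose to reach, as a shift and turn from the pose measured when the call began, along the tool's axes at that moment; what a row does not reach only later rows make up. A row lasts 1/12 s, in which the tool goes at most 41.7 mm and 7.16 degrees, less where a joint would pass 70% of its speed; a pose out of reach is approached as far as the arm can. A call with a gripper value outside its range is refused whole. The fingers move at their own pace and stop on an object; "force" is the grip in N (left out, the last holds). Time passes only in rows, so rows that repeat a pose let the fingers close. It gives the time, the measured TCP pose, the force and the opening at its end, in the units of the state.
- get_state(): the state, without advancing time (a new reading comes with each control period).
- snapshot(name): name is "scene" or "top" or "wrist"; returns the picture (420x560x3 uint8, red, green, blue); there is no depth.
- camera_params(name): a dict with "fovy" (degrees; the focal length in pixels is half the picture's height over the tangent of half this angle, whatever the lens; pixels are square), "cx", "cy" (the principal point, pixels), "position" and "orientation" of the camera in the world. Camera axes: x right, y down, z forward; pixel columns grow to the right and rows downward; lengths in m; the calibration is good to about 2 mm. The wrist camera is an equidistant fisheye: a pixel r from the principal point sees the ray r / f radians off the axis. A picture is of the moment at which its call begins: read the wrist's pose just before it. camera_params takes no time and is no camera call; for the wrist camera it gives the pose at the moment of the call.
- finish_job(): hands the job in, once; it reports no verdict.
Trained networks look in the newest picture that a camera, given by its name, has taken for a name from the list of things; names that differ only in an ending like _2 or _b are one class to them, and where a whole thing is asked for, a point or a joint stands for the part that bears it (a point fixed in the world has none). Each returns a list of dicts, best first, with "score" (0 to 1); they miss things now and then, are a little off and sometimes report something else, mostly with a low value. They report only what shows in the picture. A call takes as long as a camera call.
- boxes_of(thing, camera): "bbox" ([left, top, width, height] in pixels, round what is visible of it).
- silhouettes(thing, camera): "mask" (420x560 bool, what is visible of it) and "bbox" ([left, top, width, height] in pixels, round what is visible of it).
- spot_point(thing, camera): "pixel" ([column, row] in pixels: a listed point, or the origin of a listed thing).
The state is a dict: "clock": time; "q": joint angles; "qd": joint speeds; "joint_torque": joint torques, N m; "tool_pos": TCP position; "eef_rot": TCP orientation; "contact_force": force on the tool from outside, world axes, zero at the start; "moment": the same for the moment, N m; "opening": opening from 0.0 (shut) to 1.0 (fully open).
Only numpy, scipy, OpenCV 4.12 (cv2) and the standard library are available. Lean on these libraries where they do the work, as an engineer would, in place of code of your own. Each camera call takes 0.05 s, during which the arm holds its last target.

TASK

Roll the brass round bar across the dark board, pushing its side with the fingertips, up the ramp of the blue V-block and let it drop into the V, so that it lies at rest along the groove with neither end sticking out past the block. It must get there by rolling, not be picked up or dragged. Leave the aluminium bar, the loupe and the micrometer as they are, and end clear of everything.

Things in the scene. Friction and masses are not known exactly. Their poses are not given: they have to be found in the camera images.
- brass_bar: solid brass (yellow) round bar to be rolled, 36 mm diameter, 100 mm long, about 0.85 kg, lying on its side on the board, roughly parallel to the V groove, on either side of the V-block. Origin at the middle of its axis, 18 mm above the board while it lies there; its x runs along its axis (y and z turn as it rolls). Polished, slippery (friction about 0.3)
- alu_bar: solid aluminium (silver-white) round bar of the same size, 0.28 kg, lying on the other side of the V-block; to be left alone. Origin at the middle of its axis, x along its axis
- vblock: low V-block fixed to the dark board (10 mm thick, its top at z = 0.010), 180 mm long in x (along the groove), 127 mm wide in y, alike on both sides. Origin at its middle on the board, z up. Steel V groove along x at y = 0, open-ended: flanks rise at 30 degrees from an apex 1 mm above the board to crests 9 mm high at y = +-14 to 17 mm; from there blue ramps fall at 11 degrees to the board at y = +-63 mm
- vblock_seat (a point): point 21.8 mm above the board over the V-block's middle, axes as the V-block's: where the middle of the bar lies when seated and centred. A bar whose middle is pushed a little past the near crest (to about y = 10 mm) drops into the V by itself; pushed on hard, it would climb over the far crest
- loupe_center (a point): centre of the small black loupe, 32 mm across and 26 mm high, standing beyond the V-block; to be left alone
- micrometer: micrometer lying beyond the V-block, 48 x 130 x 12 mm, origin at the centre of its underside; to be left alone

How it is judged:
On the way:
1. the brass bar has turned about its axis by more than a sixth of a turn while it is still more than 45 mm from the middle of the groove, on its way to the block: it rolls, it is not dragged (angle between brass_bar's own z axis and vertical above 1 rad and (y of brass_bar in the frame of vblock above 0.045 m or y of brass_bar in the frame of vblock below -0.045 m)), for 0.05 s.
At the end, for the whole second after the job is handed in: the brass bar rests in the V: within 4 mm of the groove's middle line, at most 2 mm above seated height, within 42 mm of the block's middle along it, axis within 0.06 rad of the groove, at rest; aluminium bar, loupe and micrometer within 15 mm of their starts (y of brass_bar in the frame of vblock_seat between -0.004 and 0.004 m and x of brass_bar in the frame of vblock_seat between -0.042 and 0.042 m and z of brass_bar in the frame of vblock_seat below 0.002 m and angle between the x axis of brass_bar and the x axis of vblock, either way round below 0.06 rad and linear speed of brass_bar below 0.01 m/s and angular speed of brass_bar below 0.3 rad/s and distance of each of alu_bar, loupe_center, micrometer from where it was at the start of the episode below 0.015 m); the robot touches nothing.
It fails at once if the brass bar is lifted (its middle more than 34 mm above the board; rolling over a crest takes it to 27 mm) (height (world z) of brass_bar above 0.044 m).
It fails at once if the brass bar is stood or tipped up on end (angle between brass_bar's own x axis and vertical below 1.2 rad).
It fails at once if the aluminium bar is moved by more than 15 mm (distance of alu_bar from where it was at the start of the episode above 0.015 m).
It fails at once if the loupe or the micrometer is moved by more than 15 mm (distance of any of loupe_center, micrometer from where it was at the start of the episode above 0.015 m).
It also fails if it takes over 43 s, if anything falls off the work surface, if the arm or the gripper's body presses on something with over 40 N, if the wrist force passes 120 N, or if a joint passes its speed limit or range.

## Working session

There is one attempt and no reset: what is moved stays moved. The work goes in short steps, Python scripts to look and compute and a tool call to move; the robot and the scene stay as the last step left them, time stands still between calls to the robot, and variables do not carry over. Pictures are saved under pics/ and viewed, and the job is handed in when it is done.

Besides the shell and the picture viewer there is one more tool, called after ">>>" by a JSON object that holds its "api" and its "payload", one argument or row to a line. apply_moves: Moves the arm, as the interface text tells. Its arguments: {"type":"object","properties":{"delta_pos":{"type":"array"},"yaw":{"type":"array"},"gripper":{"type":"array"},"force":{"type":"number"}},"required":["delta_pos","yaw","gripper"]}

```bash
mkdir -p pics; cat > h.py <<'E'
import numpy as np, cv2
from scipy.spatial.transform import Rotation as R
from plant import *
def save(n,f):
    im=snapshot(n); cv2.imwrite('pics/'+f,cv2.cvtColor(im,cv2.COLOR_RGB2BGR)); return im
def ray(px,c):
    p=camera_params(c) if isinstance(c,str) else c
    f=210/np.tan(np.radians(p['fovy'])/2)
    d=np.array([px[0]-p['cx'],px[1]-p['cy'],f]);d/=np.linalg.norm(d)
    return np.array(p['position']),R.from_quat(p['orientation']).apply(d)
def onz(px,c,z):
    o,d=ray(px,c); return o+d*(z-o[2])/d[2]
E
python3 - <<'E'
from h import *
s=get_state();print(s['clock'],s['tool_pos'],s['eef_rot'],R.from_quat(s['eef_rot']).as_matrix().round(3),s['contact_force'],s['opening'],nose_length)
save('top','t0.png');save('scene','s0.png')
for c in('top','scene'):
  print(c,camera_params(c))
  for t,z in(('brass_bar',.028),('alu_bar',.028),('vblock',.015),('vblock_seat',.0318),('loupe_center',.013),('micrometer',.0)):
    r=spot_point(t,c)[:2]
    for k in r: print(c,t,k['score'],np.round(k['pixel'],1),onz(k['pixel'],c,z).round(4))
E
```

```text
0.0 [ 0.15068024 -0.60596301  0.25194522] [-0.7017425  -0.08660533  0.70197233 -0.08539224] [[-0.001  0.241 -0.97 ]
 [ 0.002 -0.97  -0.241]
 [-1.    -0.002  0.   ]] [-0.80727757  0.18872006 -0.1776444 ] 1.0014446851401422 0.014
top {'fovy': 44.73465890173844, 'cx': 284.1860301681837, 'cy': 197.4484821936935, 'position': array([ 0.5073788 , -0.01884947,  1.16074628]), 'orientation': array([-0.70172923,  0.71033991, -0.03098949,  0.04508818])}
top brass_bar 0.68 [383.5 262.7] [ 0.4831 -0.2132  0.028 ]
top alu_bar 0.65 [269.5 234.3] [0.5482 0.0366 0.028 ]
top vblock 0.55 [325.9 245.1] [ 0.5231 -0.0886  0.015 ]
top vblock_seat 0.61 [329.  248.6] [ 0.5152 -0.0942  0.0318]
top loupe_center 0.66 [265.1 149.9] [0.7415 0.0458 0.013 ]
scene {'fovy': 50.3886523263118, 'cx': 279.42158702390964, 'cy': 212.8525546499988, 'position': array([ 0.23560251, -0.57119432,  0.5923228 ]), 'orientation': array([ 0.85410813, -0.27408595,  0.12719344, -0.42331786])}
scene brass_bar 0.62 [280.7 328. ] [ 0.4843 -0.2071  0.028 ]
scene alu_bar 0.65 [234.6 233.6] [0.5424 0.0314 0.028 ]
scene alu_bar 0.36 [310.4 200.2] [0.7313 0.0311 0.028 ]
scene vblock 0.93 [253.1 282. ] [ 0.5082 -0.0886  0.015 ]
scene vblock_seat 0.96 [261.2 272.6] [ 0.524  -0.0919  0.0318]
scene loupe_center 0.78 [310.3 201.6] [0.741  0.0431 0.013 ]
scene micrometer 0.91 [373. 269.] [ 0.7142 -0.1795  0.    ]
```

View pics/t0.png

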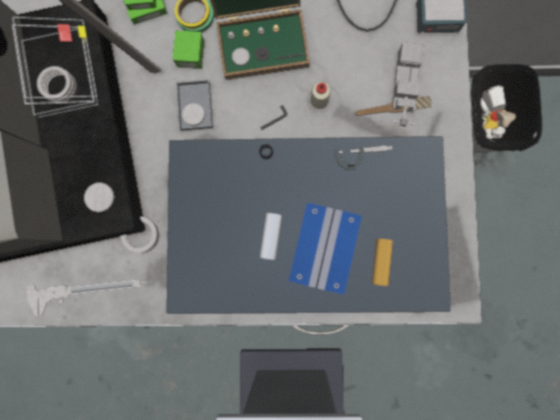

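View pics/s0.png

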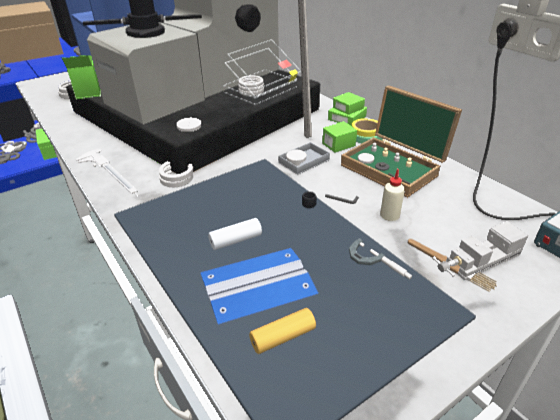

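```bash
python3 - <<'E'
from h import *
for c in('top','scene'):
  for t in('brass_bar','vblock','alu_bar'):
    r=silhouettes(t,c)
    for k in r[:1]:
      m=k['mask'].astype(np.uint8)
      (cx,cy),wh,a=cv2.minAreaRect(cv2.findNonZero(m)); b=cv2.boxPoints(((cx,cy),wh,a))
      z=.028 if 'bar' in t else .010
      print(c,t,k['score'],k['bbox'],m.sum())
      print([onz(p,c,z).round(4)[:2].tolist() for p in b], onz((cx,cy),c,z).round(4))
      ys,xs=np.nonzero(m); P=np.array([onz(p,c,z)[:2] for p in zip(xs,ys)])
      u,s,v=np.linalg.svd(P-P.mean(0),full_matrices=False); print('mean',P.mean(0).round(4),'dir',v[0].round(4), np.degrees(np.arctan2(v[0][1],v[0][0])),'minarea rect metric',cv2.minAreaRect((P*1000).astype(np.float32)))
E
```

```text
top brass_bar 0.77 [371.8, 239.0, 17.6, 44.9] 765
[[0.4365, -0.186], [0.5371, -0.1987], [0.5333, -0.2349], [0.4328, -0.222]] [ 0.4847 -0.2104  0.028 ]
mean [ 0.4846 -0.2102] dir [-0.9925  0.1224] 172.96885024824152 minarea rect metric ((484.93695068359375, -210.33518981933594), (36.18494415283203, 101.49127960205078), 82.83617401123047)
top vblock 0.84 [290.2, 202.3, 69.4, 90.3] 4442
[[0.4461, -0.0031], [0.6214, -0.0487], [0.589, -0.173], [0.4151, -0.1257]] [ 0.5172 -0.0876  0.01  ]Traceback (most recent call last):
  File "<stdin>", line 11, in <module>
  File "h.py", line 12, in onz
    o,d=ray(px,c); return o+d*(z-o[2])/d[2]
        ~~~^^^^^^
  File "h.py", line 7, in ray
    p=camera_params(c) if isinstance(c,str) else c
      ~~~~~~~~~~~~~^^^
ValueError: time passes only in moves, steps and waits
```

The top view shows the brass bar at (383,262), right of the V-block (326,248), with the aluminium bar at (270,236) on the other side. The loupe (266,151) and micrometer (365,155) are far off. I'll refine the block and bar poses.

```bash
cat >> h.py <<'E'
def meas(c,t,z):
    p=camera_params(c); k=silhouettes(t,c)[0]; m=k['mask']
    f=210/np.tan(np.radians(p['fovy'])/2)
    ys,xs=np.nonzero(m); d=np.c_[(xs-p['cx'])/f,(ys-p['cy'])/f,np.ones(len(xs))]
    d=R.from_quat(p['orientation']).apply(d); o=np.array(p['position'])
    P=(o+d*((z-o[2])/d[:,2])[:,None])[:,:2]
    (cx,cy),(w,h),a=cv2.minAreaRect((P*1000).astype(np.float32))
    b=cv2.boxPoints(((cx,cy),(w,h),a)); e=[b[1]-b[0],b[2]-b[1]]; L=max(e,key=np.linalg.norm); L=L*np.sign(L[0])
    v=np.linalg.svd(P-P.mean(0),full_matrices=False)[2][0]
    print(c,t,round(k['score'],2),'mean',P.mean(0).round(4),'rectC',np.round([cx,cy],1),'wh',np.round([w,h],1),'rect ang',np.degrees(np.arctan2(L[1],L[0])).round(2),'svd ang',np.degrees(np.arctan(v[1]/v[0])).round(2))
E
python3 - <<'E'
from h import *
snapshot('top');snapshot('scene')
for c in('top','scene'):
  for t,z in(('vblock',.013),('brass_bar',.028),('alu_bar',.028)): meas(c,t,z)
E
```

```text
top vblock 0.7 mean [ 0.5166 -0.0873] rectC [517.3 -86.7] wh [128.1 180.6] rect ang -13.81 svd ang -12.57
top brass_bar 0.6 mean [ 0.485  -0.2111] rectC [ 485.  -211.7] wh [ 40.3 100.4] rect ang -4.44 svd ang -5.68
top alu_bar 0.92 mean [0.5445 0.0344] rectC [544.8  34.5] wh [ 37.  101.3] rect ang -8.73 svd ang -9.15
scene vblock 0.55 mean [ 0.5128 -0.0941] rectC [517.  -91.5] wh [127.4 182.4] rect ang -13.6 svd ang -13.77
scene brass_bar 0.91 mean [ 0.4844 -0.2113] rectC [ 486.2 -210.8] wh [ 44.3 110.6] rect ang -7.5 svd ang -5.75
scene alu_bar 0.75 mean [0.5442 0.0327] rectC [545.5  32.7] wh [ 53.8 111.2] rect ang -8.69 svd ang -5.82
```

```bash
cat >> h.py <<'E'
def colblk(c,im,kind):
    p=camera_params(c); hsv=cv2.cvtColor(im,cv2.COLOR_RGB2HSV)
    if kind=='blue': m=cv2.inRange(hsv,(105,150,60),(125,255,255)); z=.013
    else: m=cv2.inRange(hsv,(12,120,80),(28,255,255)); z=.028
    m[:195]=0; m[300:]=0
    m=cv2.morphologyEx(m,cv2.MORPH_CLOSE,np.ones((15,15)) if kind=='blue' else np.ones((3,3)))
    n,l,st,_=cv2.connectedComponentsWithStats(m); i=1+np.argmax(st[1:,4]); m=l==i
    f=210/np.tan(np.radians(p['fovy'])/2)
    ys,xs=np.nonzero(m); d=np.c_[(xs-p['cx'])/f,(ys-p['cy'])/f,np.ones(len(xs))]
    d=R.from_quat(p['orientation']).apply(d); o=np.array(p['position'])
    P=(o+d*((z-o[2])/d[:,2])[:,None])[:,:2]
    (cx,cy),(w,h),a=cv2.minAreaRect((P*1000).astype(np.float32))
    b=cv2.boxPoints(((cx,cy),(w,h),a)); e=[b[1]-b[0],b[2]-b[1]]; L=max(e,key=np.linalg.norm); L=L*np.sign(L[0])
    v=np.linalg.svd(P-P.mean(0),full_matrices=False)[2][0]
    print(kind,st[i],P.mean(0).round(4),np.round([cx,cy,w,h],1),np.degrees(np.arctan2(L[1],L[0])).round(2),np.degrees(np.arctan(v[1]/v[0])).round(2))
E
python3 - <<'E'
from h import *
im=snapshot('top'); colblk('top',im,'blue'); colblk('top',im,'brass')
E
```

```text
blue [ 290  204   35   81 1410] [ 0.5269 -0.0467] [527.5 -46.7  40.4 176. ] -14.13 -14.12
brass [373 239  19  46 667] [ 0.4852 -0.2104] [ 485.5 -210.5   32.4   98.9] -7.44 -7.54
```

>>> {"api": "apply_moves", "payload": {
  "delta_pos": [
    [0,-2.5,-4],
    [0,-5,-8],
    [0,-7.6,-12],
    [0,-10.2,-16],
    [0,-12.7,-20],
    [0,-15.2,-24],
    [0,-18,-28],
    [2,-20.5,-32],
    [4,-23,-36],
    [6,-25.4,-39.6]
  ],
  "yaw": [-0.12,-0.24,-0.36,-0.48,-0.6,-0.72,-0.84,-0.96,-1.08,-1.08],
  "gripper": [60,60,60,60,60,60,60,60,60,60]
}}

```text
clock: 2.08
tool_pos: [0.4348, -0.3069, 0.216]
eef_rot: [0.557, 0.435, -0.556, 0.437]
contact_force: [0.0, 0.4, -0.2]
opening: 0.599
```

```bash
cat >> h.py <<'E'
C=np.array([.518,-.089]);th=np.radians(-14.1);A=np.array([np.cos(th),np.sin(th)]);N=np.array([-np.sin(th),np.cos(th)])
def st():
    s=get_state(); M=R.from_quat(s['eef_rot']).as_matrix(); r=s['tool_pos'][:2]-C
    print('t',round(s['clock'],2),'tcp',s['tool_pos'].round(4),'blockxy',(r@A).round(4),(r@N).round(4),'tooly ang',np.degrees(np.arctan2(M[1,1],M[0,1])).round(2),'toolx',M[:,0].round(3),'toolz.N',(M[:2,2]@N).round(3),'F',np.round(s['contact_force'],2),'open',round(s['opening'],3))
E
python3 -c "
from h import *
st()"
```

```text
t 2.08 tcp [ 0.4348 -0.3069  0.216 ] blockxy -0.0276 -0.2316 tooly ang -13.88 toolx [ 0.002 -0.001 -1.   ] toolz.N -1.0 F [ 0.02  0.37 -0.21] open 0.599
```

>>> {"api": "apply_moves", "payload": {
  "delta_pos": [
    [3,1.3,-2.6],
    [6,2.6,-5.2],
    [9,2.6,-5.2],
    [12,2.6,-5.2],
    [14,2.6,-5.2],
    [16,2.6,-5.2],
    [17.5,2.6,-5.2],
    [18,2.6,-5.2],
    [18,2.6,-5.2]
  ],
  "yaw": [0,0,0,0,0,0,0,0,0],
  "gripper": [60,60,60,60,60,60,60,60,60]
}}

```text
clock: 2.83
tool_pos: [0.4725, -0.2625, 0.035]
eef_rot: [0.557, 0.436, -0.557, 0.436]
contact_force: [-0.2, -0.6, 0.3]
opening: 0.597
```

```bash
python3 -c "
from h import *
st();save('top','t1.png');save('scene','s1.png');im=save('wrist','w1.png')"
```

```text
t 2.83 tcp [ 0.4725 -0.2625  0.035 ] blockxy -0.0018 -0.1793 tooly ang -13.86 toolx [ 0. -0. -1.] toolz.N -1.0 F [-0.2  -0.6   0.33] open 0.597
```

View pics/s1.png

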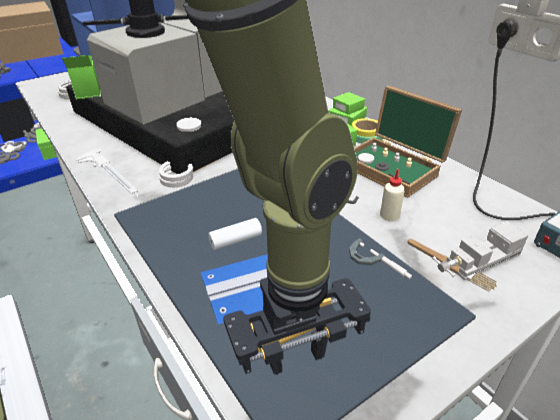

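View pics/w1.png

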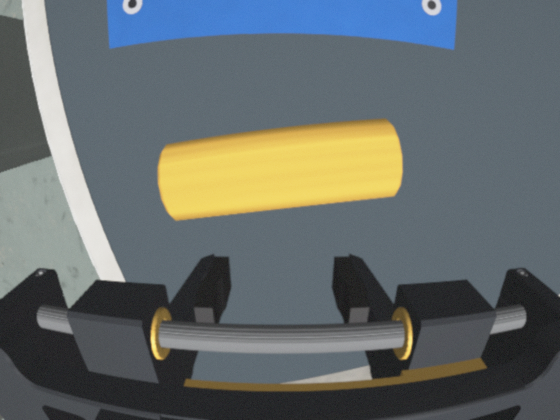

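View pics/t1.png

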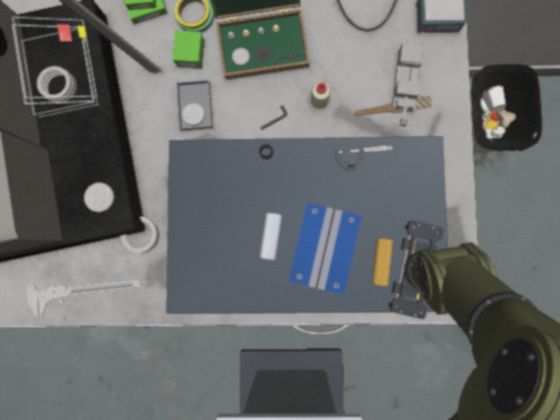

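The wrist view shows the bar (165–400, 120–220) ahead of both fingers and centred, with its left end slightly nearer. I'll make contact gently.

>>> {"api": "apply_moves", "payload": {
  "delta_pos": [
    [0,0,-0.8],
    [0,0,-1.4],
    [0,0,-1.7],
    [0,0,-2.0],
    [0,0,-2.2],
    [0,0,-2.4],
    [0,0,-2.6],
    [0,0,-2.8],
    [0,0,-3.0],
    [0,0,-3.2]
  ],
  "yaw": [0,0,0,0,0,0,0,0,0,0],
  "gripper": [60,60,60,60,60,60,60,60,60,60]
}}

```text
clock: 3.82
tool_pos: [0.4812, -0.232, 0.0369]
eef_rot: [0.558, 0.435, -0.556, 0.437]
contact_force: [0.0, -0.8, 0.1]
opening: 0.598
```

```bash
python3 -c "
from h import *
st();save('wrist','w2.png')"
```

```text
t 3.82 tcp [ 0.4812 -0.232   0.0369] blockxy -0.0008 -0.1476 tooly ang -13.91 toolx [ 0.004 -0.002 -1.   ] toolz.N -1.0 F [ 0.   -0.81  0.05] open 0.598
```

View pics/w2.png

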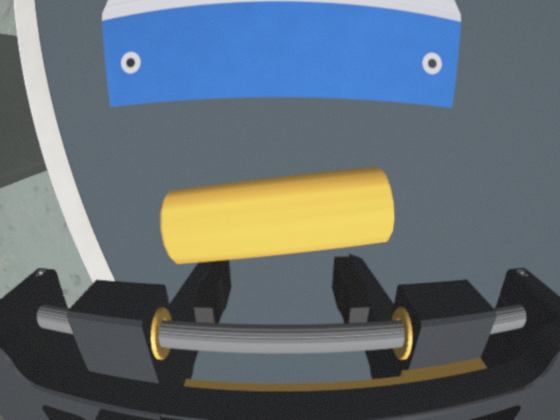

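The left finger has just reached the bar (near 215,262), and the right side still has a gap. I'll keep going slowly.

>>> {"api": "apply_moves", "payload": {
  "delta_pos": [
    [0,0,-0.2],
    [0,0,-0.4],
    [0,0,-0.6],
    [0,0,-0.8],
    [0,0,-1.0],
    [0,0,-1.2],
    [0,0,-1.4],
    [0,0,-1.6],
    [0,0,-1.8],
    [0,0,-2.0]
  ],
  "yaw": [0,0,0,0,0,0,0,0,0,0],
  "gripper": [60,60,60,60,60,60,60,60,60,60]
}}

```text
clock: 4.7
tool_pos: [0.4863, -0.2117, 0.0369]
eef_rot: [0.558, 0.435, -0.556, 0.437]
contact_force: [-0.9, 0.4, 0.4]
opening: 0.601
```

```bash
python3 -c "
from h import *
st();save('wrist','w3.png')"
```

```text
t 4.7 tcp [ 0.4863 -0.2117  0.0369] blockxy -0.0008 -0.1267 tooly ang -13.86 toolx [ 0.004 -0.001 -1.   ] toolz.N -1.0 F [-0.93  0.36  0.44] open 0.601
```

View pics/w3.png

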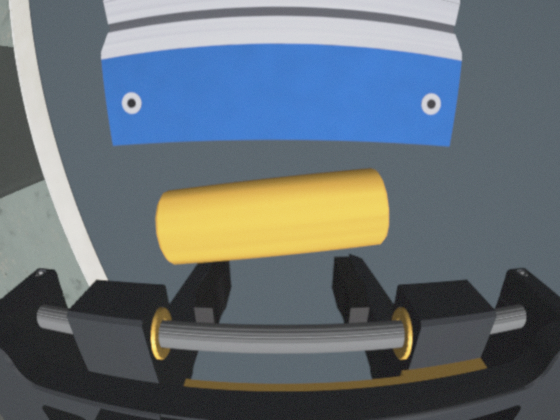

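>>> {"api": "apply_moves", "payload": {
  "delta_pos": [
    [0,0,-0.2],
    [0,0,-0.5],
    [0,0,-0.8],
    [0,0,-1.1],
    [0,0,-1.4],
    [0,0,-1.7],
    [0,0,-2.0],
    [0,0,-2.3],
    [0,0,-2.6],
    [0,0,-2.9]
  ],
  "yaw": [0,0,0,0,0,0,0,0,0,0],
  "gripper": [60,60,60,60,60,60,60,60,60,60]
}}

```text
clock: 5.58
tool_pos: [0.4935, -0.1827, 0.0369]
eef_rot: [0.558, 0.435, -0.556, 0.437]
contact_force: [-1.0, -0.9, 0.9]
opening: 0.602
```

```bash
python3 -c "
from h import *
st();save('wrist','w4.png')"
```

```text
t 5.58 tcp [ 0.4935 -0.1827  0.0369] blockxy -0.001 -0.0968 tooly ang -13.83 toolx [ 0.004 -0.    -1.   ] toolz.N -1.0 F [-1.03 -0.89  0.85] open 0.602
```

View pics/w4.png

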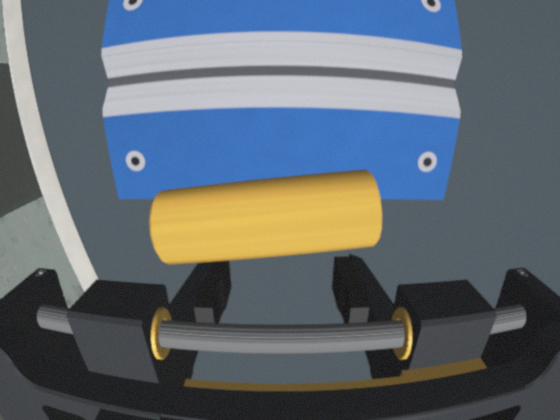

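>>> {"api": "apply_moves", "payload": {
  "delta_pos": [
    [0,0,-0.2],
    [0,0,-0.4],
    [0,0,-0.6],
    [0,0,-0.8],
    [0,0,-1.0],
    [0,0,-1.2],
    [0,0,-1.4],
    [0,0,-1.6],
    [0,0,-1.8],
    [0,0,-2.0]
  ],
  "yaw": [0,0,0,0,0,0,0,0,0,0],
  "gripper": [60,60,60,60,60,60,60,60,60,60]
}}

```text
clock: 6.47
tool_pos: [0.4981, -0.1645, 0.0373]
eef_rot: [0.557, 0.434, -0.556, 0.437]
contact_force: [-1.2, -4.5, 3.8]
opening: 0.598
```

```bash
python3 -c "
from h import *
st();save('wrist','w5.png')"
```

```text
t 6.47 tcp [ 0.4981 -0.1645  0.0373] blockxy -0.0009 -0.0781 tooly ang -13.9 toolx [ 0.004 -0.003 -1.   ] toolz.N -1.0 F [-1.21 -4.54  3.79] open 0.598
```

View pics/w5.png

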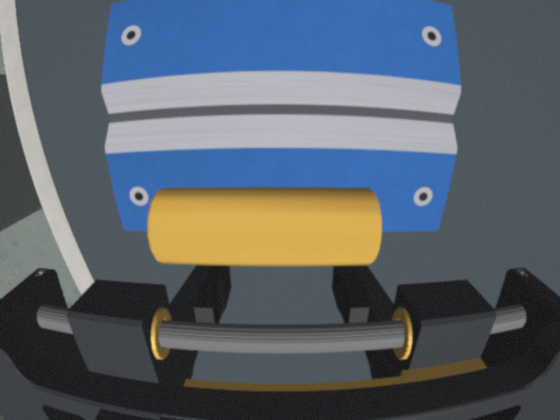

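The bar is now aligned with both fingers on the ramp and about 51 mm from the groove. I'll carry on slowly.

>>> {"api": "apply_moves", "payload": {
  "delta_pos": [
    [0,0,-0.25],
    [0,0,-0.5],
    [0,0,-0.75],
    [0,0,-1.0],
    [0,0,-1.25],
    [0,0,-1.5],
    [0,0,-1.75],
    [0,0,-2.0],
    [0,0,-2.25],
    [0,0,-2.5]
  ],
  "yaw": [0,0,0,0,0,0,0,0,0,0],
  "gripper": [60,60,60,60,60,60,60,60,60,60]
}}

```text
clock: 7.35
tool_pos: [0.504, -0.1411, 0.0374]
eef_rot: [0.557, 0.434, -0.557, 0.437]
contact_force: [-1.1, -6.6, 4.2]
opening: 0.6
```

```bash
python3 -c "
from h import *
st();save('wrist','w6.png')"
```

```text
t 7.35 tcp [ 0.504  -0.1411  0.0374] blockxy -0.0009 -0.054 tooly ang -13.96 toolx [ 0.003 -0.004 -1.   ] toolz.N -1.0 F [-1.05 -6.58  4.18] open 0.6
```

View pics/w6.png

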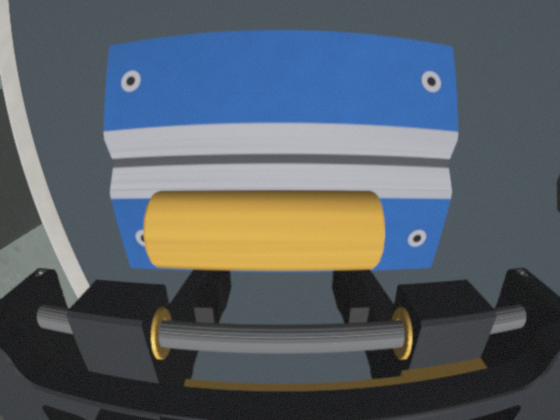

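>>> {"api": "apply_moves", "payload": {
  "delta_pos": [
    [0,0,-0.2],
    [0,0,-0.4],
    [0,0,-0.6],
    [0,0,-0.75],
    [0,0,-0.9],
    [0,0,-1.05],
    [0,0,-1.2],
    [0,0,-1.3],
    [0,0,-1.4],
    [0,0,-1.4]
  ],
  "yaw": [0,0,0,0,0,0,0,0,0,0],
  "gripper": [60,60,60,60,60,60,60,60,60,60]
}}

```text
clock: 8.23
tool_pos: [0.5081, -0.1254, 0.0373]
eef_rot: [0.557, 0.435, -0.556, 0.438]
contact_force: [-1.1, 1.1, 0.2]
opening: 0.598
```

```bash
python3 -c "
from h import *
st();save('wrist','w7.png')"
```

```text
t 8.23 tcp [ 0.5081 -0.1254  0.0373] blockxy -0.0008 -0.0377 tooly ang -13.84 toolx [ 0.004 -0.002 -1.   ] toolz.N -1.0 F [-1.14  1.05  0.19] open 0.598
```

View pics/w7.png

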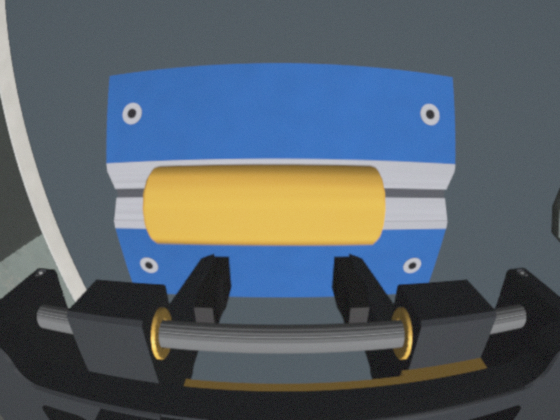

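The bar has dropped into the V and is clear of the fingers. I'll back off and rise.

>>> {"api": "apply_moves", "payload": {
  "delta_pos": [
    [0,0,1],
    [0,0,2.5],
    [-1,0,4],
    [-3,0,6],
    [-6,0,8],
    [-9,0,10],
    [-12,0,12],
    [-15,0,14],
    [-17,0,16],
    [-17,0,16]
  ],
  "yaw": [0,0,0,0,0,0,0,0,0,0],
  "gripper": [60,60,60,60,60,60,60,60,60,60]
}}

```text
clock: 9.12
tool_pos: [0.4684, -0.2877, 0.2113]
eef_rot: [0.559, 0.429, -0.558, 0.438]
contact_force: [1.3, -0.2, -0.8]
opening: 0.601
```

```bash
python3 - <<'E'
from h import *
st();im=save('top','t8.png');save('scene','s8.png')
for c in('top','scene'):
  for t,z in(('brass_bar',.0318),('vblock_seat',.0318),('alu_bar',.028),('loupe_center',.013),('micrometer',0)):
    for k in spot_point(t,c)[:1]:
      w=onz(k['pixel'],c,z); r=w[:2]-C; print(c,t,round(k['score'],2),w.round(4),'blk',(r@A).round(4),(r@N).round(4))
meas('top','brass_bar',.03)
E
```

```text
t 9.12 tcp [ 0.4684 -0.2877  0.2113] blockxy 0.0003 -0.2048 tooly ang -14.35 toolx [ 0.009 -0.009 -1.   ] toolz.N -1.0 F [ 1.32 -0.19 -0.78] open 0.601
top brass_bar 0.84 [ 0.5126 -0.092   0.0318] blk -0.0046 -0.0042
top vblock_seat 0.88 [ 0.5159 -0.0885  0.0318] blk -0.0022 -0.0001
top alu_bar 0.84 [0.5455 0.0346 0.028 ] blk -0.0034 0.1266
top loupe_center 0.5 [0.7378 0.0429 0.013 ] blk 0.181 0.1814
top micrometer 0.63 [ 0.7156 -0.1732  0.    ] blk 0.2122 -0.0336
scene brass_bar 0.76 [ 0.5074 -0.0793  0.0318] blk -0.0126 0.0068
scene vblock_seat 0.97 [ 0.5236 -0.0956  0.0318] blk 0.0071 -0.0051
scene alu_bar 0.52 [ 0.6953 -0.1939  0.028 ] blk 0.1976 -0.0586
scene micrometer 0.86 [ 0.7224 -0.174   0.    ] blk 0.219 -0.0327
top brass_bar 0.71 mean [ 0.5101 -0.0861] rectC [509.7 -86.4] wh [ 36.6 101.6] rect ang -14.63 svd ang -14.94
```

View pics/t8.png

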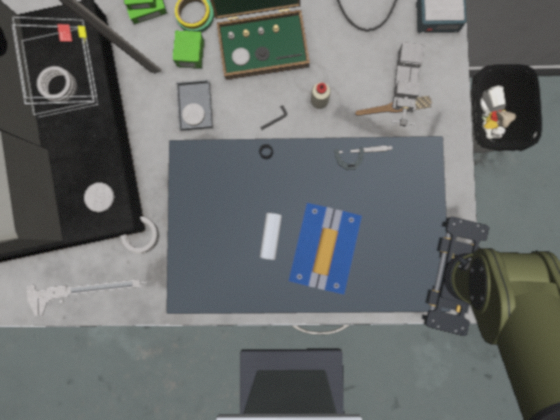

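View pics/s8.png

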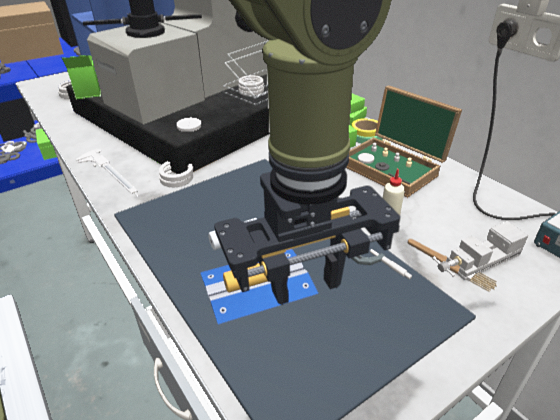

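The top view shows the bar lying in the groove (325,250), well inside both ends of the block. I'll let it settle, check it's at rest, then hand in.

>>> {"api": "apply_moves", "payload": {
  "delta_pos": [
    [0,0,0],
    [0,0,0],
    [0,0,0],
    [0,0,0],
    [0,0,0],
    [0,0,0]
  ],
  "yaw": [0,0,0,0,0,0],
  "gripper": [60,60,60,60,60,60]
}}

```text
clock: 10.27
tool_pos: [0.4689, -0.2804, 0.2073]
eef_rot: [0.557, 0.435, -0.556, 0.438]
contact_force: [0.0, -0.3, 0.1]
opening: 0.598
```

```bash
python3 - <<'E'
from h import *
a=cv2.cvtColor(cv2.imread('pics/t8.png'),cv2.COLOR_BGR2RGB).astype(int);im=save('top','t9.png')
print(np.abs(im.astype(int)-a)[195:300,285:370].max(),np.abs(im.astype(int)-a)[195:300,285:370].mean());colblk('top',im,'brass');st()
finish_job()
E
```

```text
10 1.3840522875816994
brass [314 229  23  45 605] [ 0.5099 -0.0852] [510.  -85.3  30.   98.6] -14.47 -14.42
t 10.32 tcp [ 0.4689 -0.2804  0.2073] blockxy -0.001 -0.1976 tooly ang -13.83 toolx [ 0.004 -0.002 -1.   ] toolz.N -1.0 F [ 0.09  0.06 -0.9 ] open 0.599
the job is handed in; nothing more can be done
```

The brass bar is lying at rest in the V groove, and I handed the job in at 10.3 s. I pushed its side with both fingertips across the board and up the ramp. It lined up with the groove on the ramp, dropped into the V, and I backed the gripper off and raised it clear.

**Last checks that agreed:**
- **Position:** the top view shows the bar about 8 mm off the block's middle along the groove, within the 42 mm allowed.
- **Alignment:** its axis is at −14.4° against about −14.1° for the block, and it looks seated.
- **At rest:** two top pictures about a second apart showed no movement beyond image noise.
- **Clear of everything:** the force on the tool was under 1 N, with the gripper about 0.2 m up and away.
- **Other objects:** in the top view the aluminium bar and the loupe were within about 5 mm of where they started. The micrometer had no starting fix from that camera, but its scene-camera reading was within 10 mm of the first. The robot touched none of them.

**Checks that disagreed or were not made:**
- **Across the groove:** the bar's distance from the middle line came out at −4 mm and +2 to +4 mm from the top view, and +7 mm from the scene view. The gripper was partly blocking the scene camera, which also mistook something else for the aluminium bar and did not find the loupe. I relied on the top and wrist pictures, which show the bar in the V.
- **Rolling:** I did not measure the turn directly. The tool forces stayed around 1 N on the flat over about 60 mm, which fits free rolling. On the ramp they rose to about 8 N, so some slip there is possible.

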